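# Raise and park the rotary evaporator's head

## Task

The flask of the rotary evaporator has to come up out of its heating bowl: unlock the drive head by its orange clamp knob, then push the head up its slope until the red sprung catch snaps in behind it, and let go so that it stays parked there. The knob has a left-hand thread, so it loosens clockwise (seen looking down on the knob) and the usual anticlockwise turn would only tighten it, which must not happen. Leave the two bottles, the jar and the beaker that stand around the machine where they are.

Things in the scene. Friction and masses are not known exactly. Their poses are not given: they have to be found in the camera images.
- knob_grip (a point): Orange wing knob on the white head: wing 44 long, 12 thick, 40 high on a disc of radius 22. Point on the knob's axis, 14 below the wing's top, 24 above the disc; 60 is free around it. x along the wing (white mark at +x; turns with the knob), y through its thickness, z outward along the axis, leaning 32 deg from vertical towards the robot. Rises 3 per rad as it loosens.
- handle_mid (a point): Blue upright fin (handle) across the head, 95 uphill of the knob's axis: 12 thick (x), 75 wide (y), 42 high (z). Point in its middle, 16 below its top, 26 above the head's top face. x uphill along the slope (32 deg above level, away from the robot; the head slides this way), y across, z square to the slope (32 deg from vertical). Fixed to the head.
- knob (a joint): Knob turn, rad; grows clockwise seen looking down on it (loosening). Starts at 0 to 0.8; the lock pin is out and the head free from about 2.45; stop at 3.2. Anticlockwise tightens, to a stop at -0.35. Stiff (about 0.1 N m), stays where it is left; takes two or more grasps.
- carriage (a joint): Slide of the drive head up its slope, m: 0 down in the bowl (start), 0.060 resting on the catch, 0.070 upper stop. The catch snaps in at about 0.062. Until then the unlocked head slides back down by itself. Pushing it up takes about 5 to 10 N.
- pawl (a joint): Red catch arm, 45 long, beside the head on its left (+y) flank, low on the bed; rad: 0 sprung in (at rest and when it holds the head), about 0.2 while the head's pin pushes past it.
- machine: Rotary evaporator's white foot (fixed), 220 x 170; origin on the table below the slope; x points to the uphill side, z up. Steel heating bowl, radius 95, 42 high, centred 168 on the -x side; in it a glass flask of radius 42 carried by the head. All of the machine is below 300.
- reagent: Bystander: clear glass reagent bottle, blue cap, 64 dia x 150 high; origin at the centre of its underside.
- jar: Bystander: white jar, blue lid, 70 dia x 85 high; origin at the centre of its underside.
- beaker: Bystander: open glass beaker, 70 dia x 90 high; origin at the centre of its underside.
- amber: Bystander: amber bottle, white cap, 56 dia x 110 high; origin at the centre of its underside.

How it is judged:
On the way, in this order (a step that is already met when the one before it is completed fails the run):
1. the clamp knob is loosened clockwise (past 1.9 rad) (value of joint knob above 1.9 rad), for 0.1 s.
2. the head is pushed up past the catch, which has snapped in (value of joint carriage above 0.056 m and value of joint pawl below 0.08 rad), for 0.2 s.
At the end, for the whole second after the job is handed in: The drive head rests up on the catch (slide more than 0.056 m, catch sprung in to less than 0.08 rad), at rest (under 0.01 m/s), with the knob still loose (more than 1.9 rad) (all of step 2 and velocity of joint carriage between -0.01 and 0.01 m/s and value of joint knob above 1.9 rad); the robot touches nothing.
It fails at once if the knob is turned anticlockwise and tightened (below -0.2 rad) (value of joint knob below -0.2 rad).
It fails at once if one of the two bottles, the jar or the beaker around the machine is shifted by more than 30 mm or tipped over (distance of any of reagent, jar, beaker, amber from where it was at the start of the episode above 0.03 m or angle between any of reagent, jar, beaker, amber's own z axis and vertical above 0.5 rad).
It also fails if it takes over 54 s, if anything falls off the work surface, if the arm or the gripper's body presses on something with over 40 N, if the wrist force passes 120 N, or if a joint passes its speed limit or range.

## Robot

A 6-joint arm with a two-finger parallel gripper is mounted at the origin on the work surface. World frame = base frame: x ahead of the robot, y to its left, z up, the work surface at z = 0. Lengths are in m, angles in rad, forces in N, time in s.
With the tool pointing down it reaches from about 0.375 to 0.9 m from the base axis. Payload 3.1 kg.
Tool frame: the origin (TCP) lies midway between the tips of the shut fingers; the grasp point (between the pads) lies pinch_z behind it (pinch_z is the distance from the TCP to the grasp point, in m); y points along the fingers, z is the direction in which the jaws open and shut, and the axes are right-handed (so a half turn about y gives the same grasp; the last joint's range is limited). The gripper opens to 87 mm and grips with 3 to 60 N. Pads are 19 mm wide; open, the fingers measure 117 mm over their backs; the gripper's body (75 mm by 190 mm) begins 51 mm behind the grasp point.
Start: joints at [-1.393, 0.527, 1.433, -0, 1.181, -0.178], TCP at [0.218, -0.586, 0.223] pointing down, gripper open.
Joint ranges: [-3.08, 3.08], [-0.75, 2.2], [0.22, 2.44], [-1.43, 4.57], [0, 2.65], [-2.85, 2.85]. Speed limits (rad/s): [2.79, 2.79, 3.14, 3.14, 3.14, 3.14].

## Interface

Orientations are given as a unit quaternion [x, y, z, w].
In Python, from rig import get_obs, camera, hand_in, pinch_z gives the robot as it stands. The module is installed in compiled form; this text tells all that it offers.
- The arm moves only by the tool arm_command, never from a script. Its argument "plan" is a list of rows, each a list of 2 entries, a list of its own where there are three numbers: the shift along the world's x, y, z in units of 25 mm (1.0 is 25 mm), then the turn about the world's z in units of 5 degrees (1.0 is 5 degrees). A call has 1 to 5 rows; each row is the pose to reach, as a shift and turn from the pose commanded when the call began; what a row does not reach only later rows make up. A row lasts 1/10 s, in which the tool goes at most 50 mm and 8.59 degrees, less where a joint would pass 70% of its speed; a pose out of reach is approached as far as the arm can. A call with a gripper value outside its range is refused whole. "fingers" is the opening, from -1 (shut) to 1 (fully open), set as the call begins (left out, the last holds). The fingers move at their own pace and stop on an object; "force" is the grip in N (left out, the last holds). Time passes only in rows, so rows that repeat a pose let the fingers close. It gives the time, the measured TCP pose, the force and the opening at its end, in the units of the state.
- get_obs(): the state, without advancing time (a new reading comes with each control period).
- camera(name): name is "side" or "top"; returns a dict with "pixels" (420x560x3 uint8, red, green, blue), "camera_matrix" (3x3 intrinsics, pixels), "R" (3x3) and "t" (3): a world point X has camera coordinates R X + t. Camera axes: x right, y down, z forward; pixel columns grow to the right and rows downward; lengths in m; the calibration is good to about 2 mm. A picture is of the moment at which its call begins. There is no depth.
- hand_in(): hands the job in, once; it reports no verdict.
The state is a dict: "time": time; "q": joint angles; "joint_velocities": joint speeds; "joint_torque": joint torques, N m; "position": TCP position; "tool_rot": TCP orientation; "ft_force": force on the tool from outside, world axes, zero at the start; "moment": the same for the moment, N m; "grip_width": finger opening in m.
Only numpy, scipy, OpenCV 4.12 (cv2) and the standard library are available. Lean on these libraries where they do the work, as an engineer would, in place of code of your own. Each camera call takes 0.05 s, during which the arm holds its last target.

## Working session

There is one attempt and no reset: what is moved stays moved. The work goes in short steps, Python scripts to look and compute and a tool call to move; the robot and the scene stay as the last step left them, time stands still between calls to the robot, and variables do not carry over. Pictures are saved under pics/ and viewed, and the job is handed in when it is done.

Besides the shell and the picture viewer there is one more tool, called as name(argument=value, ...), one argument or row to a line, values as JSON. arm_command: Moves the arm, as the interface text tells. Its arguments: {"type":"object","properties":{"plan":{"type":"array"},"fingers":{"type":"number"},"force":{"type":"number"}},"required":["plan"]}

```bash
mkdir -p pics; ls
python3 - <<'E'
from rig import *
import rig,cv2,numpy as np,pickle
print(get_obs()); print(pinch_z)
for n in("side","top"):
    c=camera(n); pickle.dump(c,open(f"pics/{n}0.pkl","wb"))
    cv2.imwrite(f"pics/{n}0.png",c["pixels"][:,:,::-1])
    print(n,c["camera_matrix"],c["R"],c["t"])
E
```

```text
pics
{'time': 0.0, 'q': array([-1.39351908e+00,  5.28443137e-01,  1.43390891e+00, -1.41820116e-05,
        1.18138861e+00, -1.78489213e-01]), 'joint_velocities': array([ 2.18024010e-04, -6.02043158e-04,  1.11669252e-03,  1.90220498e-03,
       -6.57637494e-05,  2.08896599e-03]), 'joint_torque': array([-1.68479779e-03, -4.40046608e+01, -1.76595032e+01,  6.31513679e-02,
        5.81435335e-02, -1.71219854e-04]), 'position': array([ 0.21759155, -0.58511634,  0.22158368]), 'tool_rot': array([-0.12512613,  0.69670766, -0.69518878,  0.12511777]), 'ft_force': array([-0.19728443,  0.2774213 ,  0.75600947]), 'moment': array([-0.00671585,  0.05019298,  0.02536381]), 'grip_width': 0.08703499431075883}
0.0187
side [[537.05492517   0.         277.58775488]
 [  0.         537.05492517 212.39750542]
 [  0.           0.           1.        ]] [[-0.79614276 -0.6050879   0.00503351]
 [-0.34234937  0.44355505 -0.82828487]
 [ 0.49895252 -0.66115622 -0.5602846 ]] [0.45276778 0.27502791 0.89753812]
top [[416.01487376   0.         277.00802074]
 [  0.         416.01487376 214.35925331]
 [  0.           0.           1.        ]] [[ 3.30488021e-03 -9.99994382e-01 -5.60135199e-04]
 [-9.91052370e-01 -3.20058558e-03 -1.33435216e-01]
 [ 1.33432673e-01  9.96110720e-04 -9.91057379e-01]] [0.05134711 0.56840956 0.87688958]
```

View pics/side0.png

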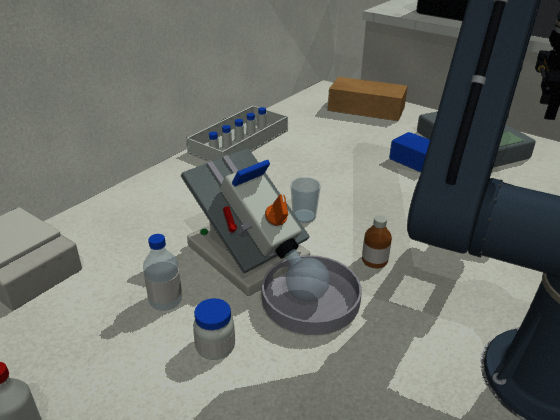

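View pics/top0.png

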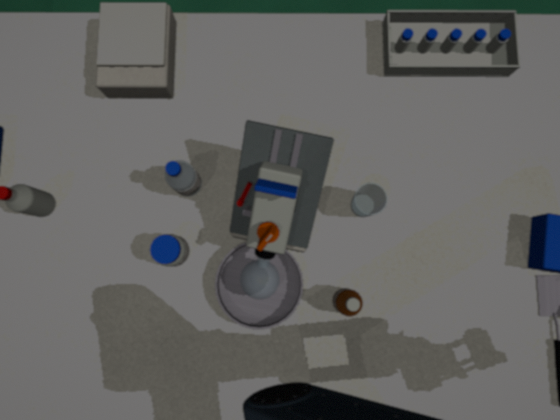

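Run:
```python
import cv2
a=cv2.imread("pics/side0.png")[150:330,150:390]; cv2.imwrite("pics/s0c.png",cv2.convertScaleAbs(cv2.resize(a,None,fx=3.3,fy=3.3,interpolation=2),alpha=1.2))
a=cv2.imread("pics/top0.png")[115:285,200:350]; cv2.imwrite("pics/t0c.png",cv2.convertScaleAbs(cv2.resize(a,None,fx=3.5,fy=3.5,interpolation=2),alpha=1.8))
```

```text
(no output)
```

View pics/s0c.png

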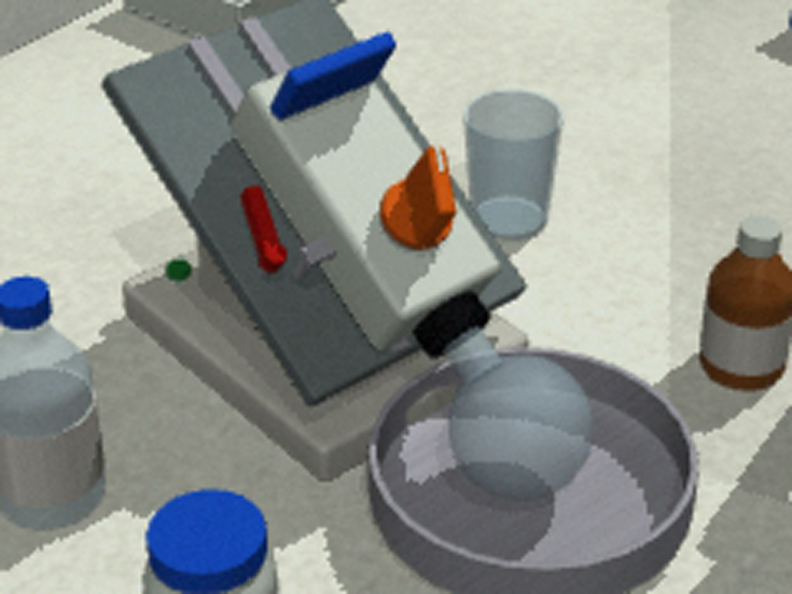

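View pics/t0c.png

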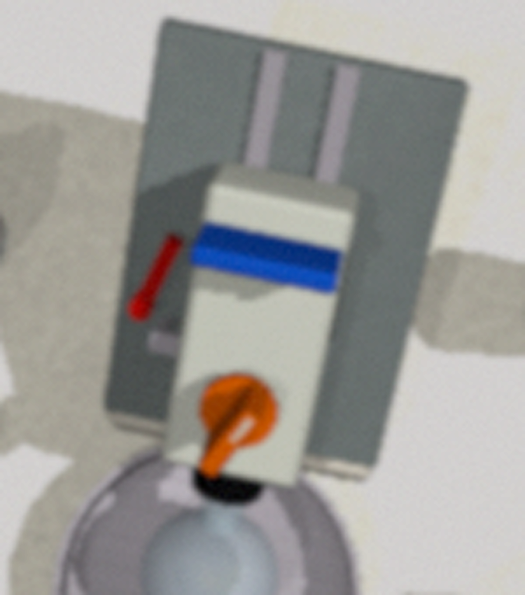

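```bash
cat > h.py <<'E'
import numpy as np,pickle,cv2
from scipy.optimize import least_squares
from scipy.spatial.transform import Rotation as Ro
C={n:pickle.load(open(f"pics/{n}0.pkl","rb")) for n in("side","top")}
def proj(n,X):
    c=C[n];p=np.asarray(X)@c["R"].T+c["t"];p=p@c["camera_matrix"].T;return p[...,:2]/p[...,2:]
t=np.radians(32)
def fr(psi): # slope frame columns x uphill,y,z
    return Ro.from_euler('z',psi).as_matrix()@np.array([[np.cos(t),0,-np.sin(t)],[0,1,0],[np.sin(t),0,np.cos(t)]])
E
python3 - <<'E'
from h import *
for n in C: print(n,-C[n]["R"].T@C[n]["t"])
for n,(x0,x1,y0,y1) in dict(side=(225,280,150,195),top=(245,305,170,205)).items():
    a=C[n]["pixels"][y0:y1,x0:x1].astype(int)
    m=((a[...,2]-a[...,0]>50)).astype(np.uint8)
    cs,_=cv2.findContours(m,cv2.RETR_EXTERNAL,2);c=max(cs,key=cv2.contourArea)
    print(n,cv2.approxPolyDP(c,1.5,True)[:,0]+[x0,y0])
    cv2.imwrite(f"pics/fin_{n}.png",cv2.resize(C[n]["pixels"][y0:y1,x0:x1,::-1]*1,None,fx=10,fy=10,interpolation=0))
E
```

```text
side [0.00679451 0.7453872  0.72839923]
top [0.44614822 0.05229259 0.94492251]
side [[268 160]
 [239 170]
 [232 182]
 [233 184]
 [239 180]
 [241 175]
 [269 163]]
top [[255 186]
 [256 190]
 [290 197]
 [295 196]
 [295 187]
 [259 180]]
```

View pics/fin_side.png

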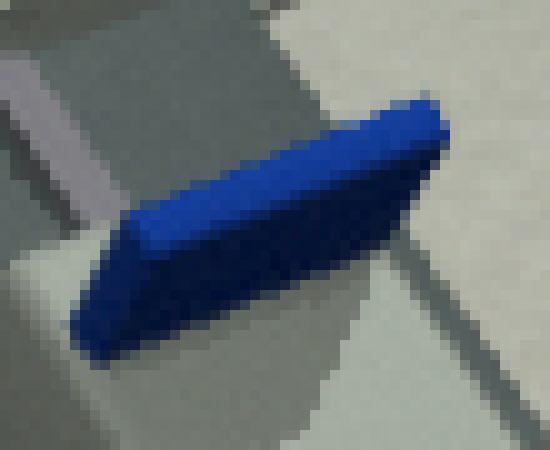

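View pics/fin_top.png

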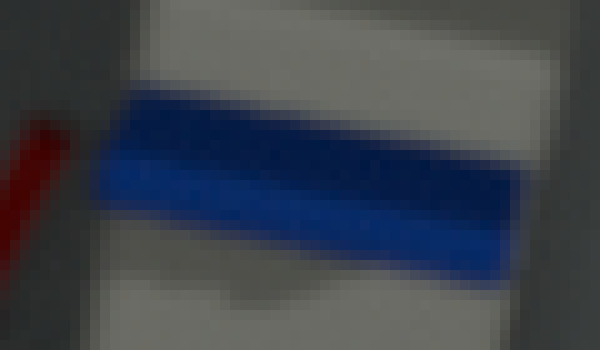

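```bash
cat >> h.py <<'E'
S=[(6,37.5,16,237.6,171),(-6,37.5,16,240,175),(6,-37.5,16,267.8,159.5),(-6,-37.5,16,270,164),(-6,37.5,-26,234.8,186.8),(6,37.5,-26,232,181.8),(-6,-37.5,-26,263.5,174.3)]
T=[(6,37.5,-26,257.8,178.5),(6,-37.5,-26,297.5,187),(6,37.5,16,255.8,185.5),(6,-37.5,16,297,192.8),(-6,37.5,16,254.5,190),(-6,-37.5,16,295.8,199)]
S=np.array(S);T=np.array(T)
def res(p):
    return np.r_[(proj("side",p[:3]+S[:,:3]/1e3@fr(p[3]).T)-S[:,3:]+.5).ravel(),(proj("top",p[:3]+T[:,:3]/1e3@fr(p[3]).T)-T[:,3:]+.5).ravel()]
E
python3 - <<'E'
from h import *
r=least_squares(res,[0.5,0,.25,-.1]);print(r.x,r.fun.round(1))
for n,(x0,x1,y0,y1) in dict(side=(250,300,175,235),top=(245,300,210,260)).items():
    cv2.imwrite(f"pics/kn_{n}.png",cv2.convertScaleAbs(cv2.resize(C[n]["pixels"][y0:y1,x0:x1,::-1]*1,None,fx=10,fy=10,interpolation=0),alpha=1.5))
E
```

```text
[ 0.59104327  0.05539101  0.21392875 -0.20046519] [-0.2 -0.2  0.9  0.9  0.2 -1.1  1.4 -0.8 -0.4  0.7 -1.   0.8  0.7  0.4
  0.6 -1.3  0.9 -1.7 -0.9 -0.7 -0.1  0.6 -0.7  1.1 -0.2  0.6]
```

View pics/kn_side.png

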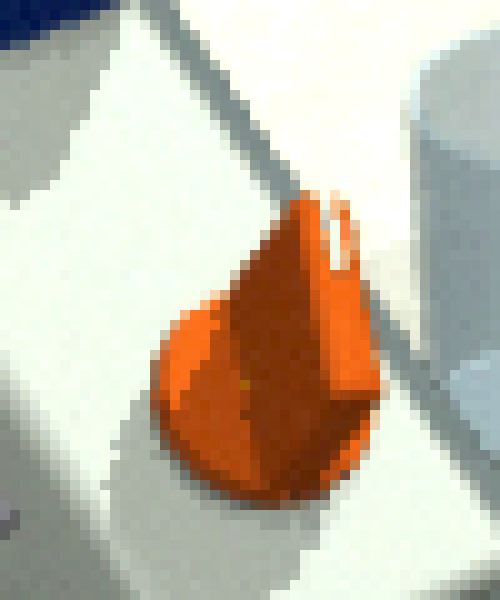

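View pics/kn_top.png

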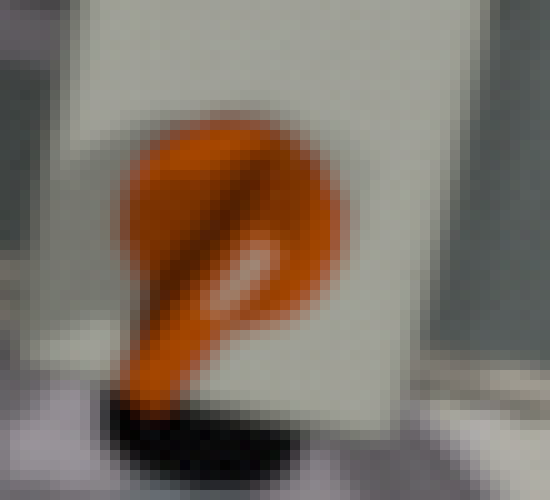

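```bash
cat >> h.py <<'E'
FS=np.array([(22,6,14,279.9,194.2),(22,-6,14,284.9,195),(-22,6,14,283.2,214.2),(-22,-6,14,288,214)])
# top: near end corners
FT=np.array([(-22,6,14,256.8,249),(-22,-6,14,263,251)])
def kn(p,q): # p fin pose, q=[dz,a]
    R=fr(p[3]); K=R@Ro.from_euler('z',q[1]).as_matrix()
    return p[:3]+R@np.array([-.095,0,q[0]]),K
def res2(v):
    g,K=kn(v[:4],v[4:])
    return np.r_[res(v[:4]),(proj("side",g+FS[:,:3]/1e3@K.T)-FS[:,3:]+.5).ravel(),(proj("top",g+FT[:,:3]/1e3@K.T)-FT[:,3:]+.5).ravel()]
E
python3 - <<'E'
from h import *
for a in (-.8,-.3,.3):
    r=least_squares(res2,[0.59,0.055,.214,-.2,0.01,a]);print(r.cost,r.x.round(4),r.fun[26:].round(1))
    g,K=kn(r.x[:4],r.x[4:]);print(g.round(4));print(K.round(3))
np.save("fit.npy",r.x)
E
```

```text
12.367559103545002 [ 0.5911  0.0553  0.214  -0.1953  0.01   -0.4618] [-0.6 -0.2  0.3 -0.8  0.2  0.5  1.4  0.9  0.  -1.3 -0.9  0.4]
[0.5069 0.072  0.1721]
[[ 0.658  0.544 -0.52 ]
 [-0.584  0.805  0.103]
 [ 0.474  0.236  0.848]]
12.367559103696774 [ 0.5911  0.0553  0.214  -0.1953  0.01   -0.4618] [-0.6 -0.2  0.3 -0.8  0.2  0.5  1.4  0.9  0.  -1.3 -0.9  0.4]
[0.5069 0.072  0.1721]
[[ 0.658  0.544 -0.52 ]
 [-0.584  0.805  0.103]
 [ 0.474  0.236  0.848]]
12.367559103578056 [ 0.5911  0.0553  0.214  -0.1953  0.01   -0.4618] [-0.6 -0.2  0.3 -0.8  0.2  0.5  1.4  0.9  0.  -1.3 -0.9  0.4]
[0.5069 0.072  0.1721]
[[ 0.658  0.544 -0.52 ]
 [-0.584  0.805  0.103]
 [ 0.474  0.236  0.848]]
```

```bash
cat >> h.py <<'E'
def jaw(o):
    z=Ro.from_quat(o["tool_rot"]).as_matrix()[:,2];return np.degrees(np.arctan2(z[1],z[0]))
E
python3 - <<'E'
from h import *
from rig import *
v=np.load("fit.npy");g,K=kn(v[:4],v[4:]);o=get_obs()
M=Ro.from_quat(o["tool_rot"]).as_matrix();print(M.round(3))
tgt=g+K[:,2]*.006-[0,0,pinch_z]
print("jaw",jaw(o),"target",np.degrees(np.arctan2(K[1,1],K[0,1])))
print(tgt,(tgt-o["position"])/.025)
x=fr(v[3]); print("fin edge",v[:3]+x@[-.006,0,.016], x[:,0])
for n in C: print(n,proj(n,np.array([g,g+K[:,2]*.014])))
# a table: jaw azimuth vs a
for a in range(-20,-190,-20):
    k=fr(v[3])@Ro.from_euler('z',a,degrees=True).as_matrix(); print(a,np.degrees(np.arctan2(k[1,1],k[0,1])).round(1),end='; ')
E
```

```text
[[-0.937 -0.     0.348]
 [-0.348  0.002 -0.937]
 [-0.    -1.    -0.002]]
jaw -69.61447973625029 target 55.926425585517535
[0.50376252 0.07259312 0.15849046] [11.44553325 26.31075641 -2.52609705]
fin edge [0.57780885 0.05794299 0.22434462] [ 0.83192163 -0.16459641  0.52991926]
side [[281.07344766 207.52715491]
 [283.80166358 203.85453386]]
top [[266.7694816  237.39954466]
 [265.79457093 240.85817418]]
-20 61.7; -40 43.4; -60 23.1; -80 0.6; -100 -22.9; -120 -45.4; -140 -65.8; -160 -84.0; -180 -101.2;
```

arm_command(
  plan=[
    [[0.7,1.6,0.5],1.6],
    [[1.4,3.2,1.0],3.2],
    [[2.1,4.8,1.5],4.8],
    [[2.8,6.4,2.0],6.4],
    [[3.5,8.0,2.4],8.0],
  ],
  fingers=1,
  force=20,
)

```text
time: 0.6
position: [0.3056, -0.3841, 0.2828]
tool_rot: [-0.357, 0.61, -0.61, 0.357]
ft_force: [0.7, -1.1, 0.1]
grip_width: 0.0867
```

arm_command(
  plan=[
    [[0.7,1.6,0],1.6],
    [[1.4,3.2,0],3.2],
    [[2.1,4.8,0],4.8],
    [[2.8,6.4,0],6.4],
    [[3.5,8.0,0],8.0],
  ],
)

```text
time: 1.1
position: [0.3929, -0.184, 0.2824]
tool_rot: [-0.544, 0.451, -0.451, 0.544]
ft_force: [0.2, -0.2, -0.2]
grip_width: 0.0869
```

arm_command(
  plan=[
    [[0.7,1.6,0],1.6],
    [[1.4,3.2,0],3.2],
    [[2.1,4.8,0],4.8],
    [[2.8,6.4,0],6.4],
    [[3.5,8.0,0],8.0],
  ],
)

```text
time: 1.6
position: [0.4804, 0.016, 0.2823]
tool_rot: [0.666, -0.238, 0.237, -0.666]
ft_force: [1.3, -1.2, -0.3]
grip_width: 0.087
```

arm_command(
  plan=[
    [[0.5,1.2,0],0.6],
    [[0.93,2.26,0],1.1],
    [[0.93,2.26,-1],1.1],
    [[0.93,2.26,-2],1.1],
    [[0.93,2.26,-2],1.1],
  ],
  fingers=0.15,
)

```text
time: 2.1
position: [0.5006, 0.0713, 0.2294]
tool_rot: [0.677, -0.21, 0.204, -0.675]
ft_force: [-0.5, 0.3, 0.1]
grip_width: 0.0556
```

```bash
cat > look.py <<'E'
import sys,cv2,pickle
from rig import *
from h import jaw
t=sys.argv[1]
o=get_obs();print(o["time"],o["position"].round(4),"jaw",round(jaw(o),1),"q",o["q"].round(2),o["ft_force"].round(1),o["grip_width"])
c={n:camera(n)["pixels"] for n in("side","top")}
import numpy as np
a=cv2.resize(c["side"][100:330,170:360],(570,690)[:2] if 0 else (475,575),interpolation=2)
b=cv2.resize(c["top"][150:290,210:340],(534,575),interpolation=2)[:, 100:425]
b=cv2.convertScaleAbs(b,alpha=1.8)
cv2.imwrite(f"pics/{t}.png",np.hstack([a,b])[:,:,::-1])
cv2.imwrite(f"pics/{t}_side.png",c["side"][:,:,::-1]);cv2.imwrite(f"pics/{t}_top.png",c["top"][:,:,::-1])
E
python3 look.py a1
```

```text
2.1 [0.5006 0.0713 0.2294] jaw 55.9 q [-0.08  0.36  1.71 -0.    1.07 -1.06] [-0.5  0.3  0.1] 0.055599740788137855
```

View pics/a1.png

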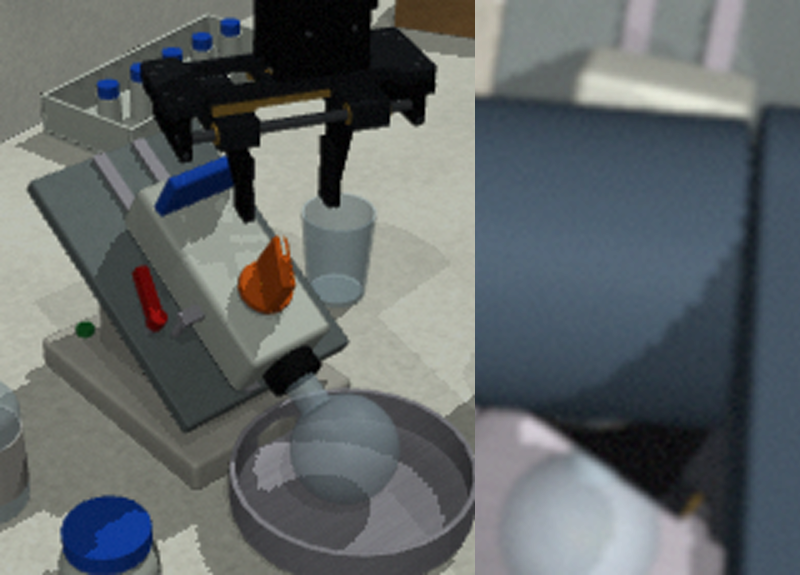

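arm_command(
  plan=[
    [[0.08,0.03,-1.2],0],
    [[0.12,0.04,-2.4],0],
    [[0.12,0.04,-2.4],0],
  ],
)

```text
time: 2.5
position: [0.5049, 0.0715, 0.171]
tool_rot: [0.676, -0.209, 0.206, -0.676]
ft_force: [-1.0, -0.4, -0.6]
grip_width: 0.0502
```

```bash
python3 look.py a2
```

```text
2.5 [0.5049 0.0715 0.171 ] jaw 55.8 q [-0.08  0.45  1.77 -0.    0.93 -1.05] [-1.  -0.4 -0.6] 0.05023757265313121
```

View pics/a2.png

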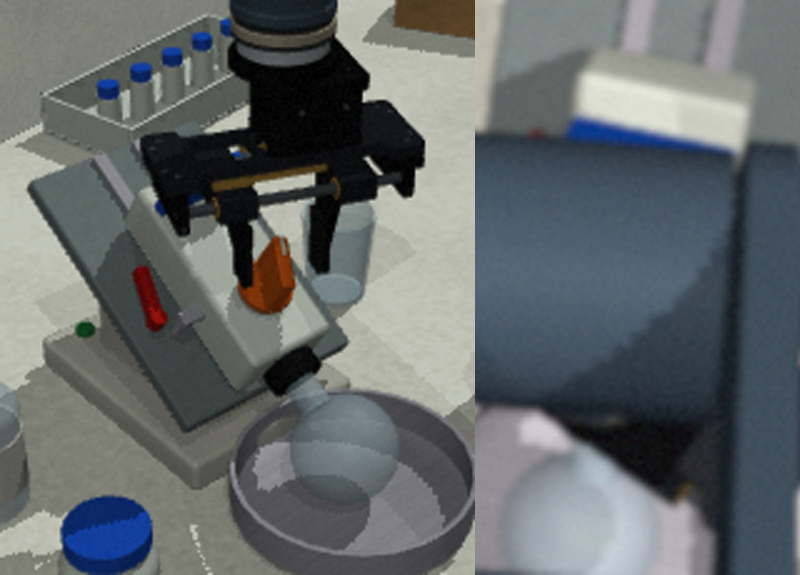

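arm_command(
  plan=[
    [[0,0,-0.16],0],
    [[0,0,-0.16],0],
    [[0,0,-0.16],0],
    [[0,0,-0.16],0],
    [[0,0,-0.16],0],
  ],
  fingers=-1,
  force=15,
)

```text
time: 3.1
position: [0.5067, 0.0717, 0.1689]
tool_rot: [-0.676, 0.207, -0.208, 0.676]
ft_force: [0.6, -0.3, 0.2]
grip_width: 0.0182
```

```bash
python3 look.py a3
```

```text
3.1 [0.5067 0.0717 0.1689] jaw 55.9 q [-0.08  0.45  1.77 -0.    0.92 -1.05] [ 0.6 -0.3  0.2] 0.018205278028754494
```

View pics/a3.png

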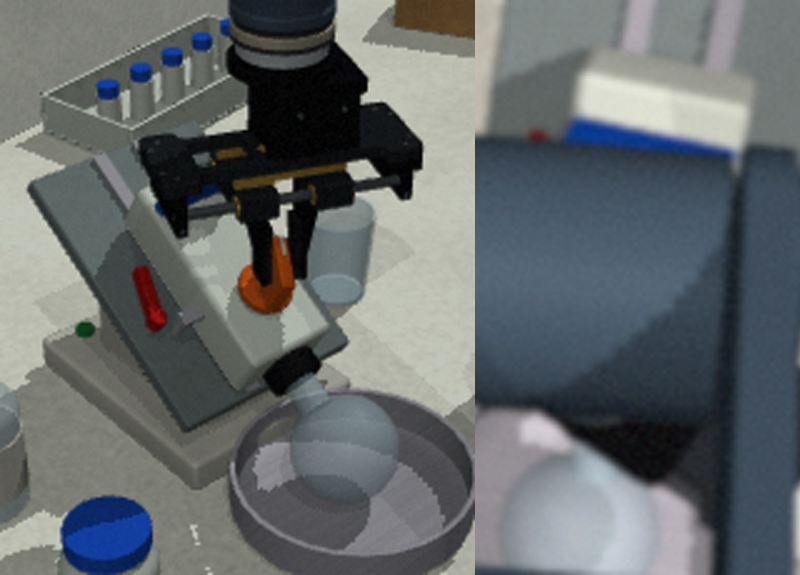

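arm_command(
  plan=[
    [[0,0,0],-1],
    [[0,0,0],-2],
    [[0,0,0],-3],
    [[0,0,0],-4],
    [[0,0,0],-5],
  ],
)

```text
time: 3.7
position: [0.5054, 0.0734, 0.1693]
tool_rot: [-0.614, 0.351, -0.349, 0.615]
ft_force: [-2.9, 3.7, 7.6]
grip_width: 0.0189
```

```bash
python3 look.py a4; python3 -c "
from rig import *;print(get_obs()['moment'])"
```

```text
3.7 [0.5054 0.0734 0.1693] jaw 30.7 q [-0.08  0.45  1.77  0.    0.92 -0.61] [-2.9  3.7  7.6] 0.018870376145105425
[1.09702258 0.1915092  0.32316194]
```

View pics/a4.png

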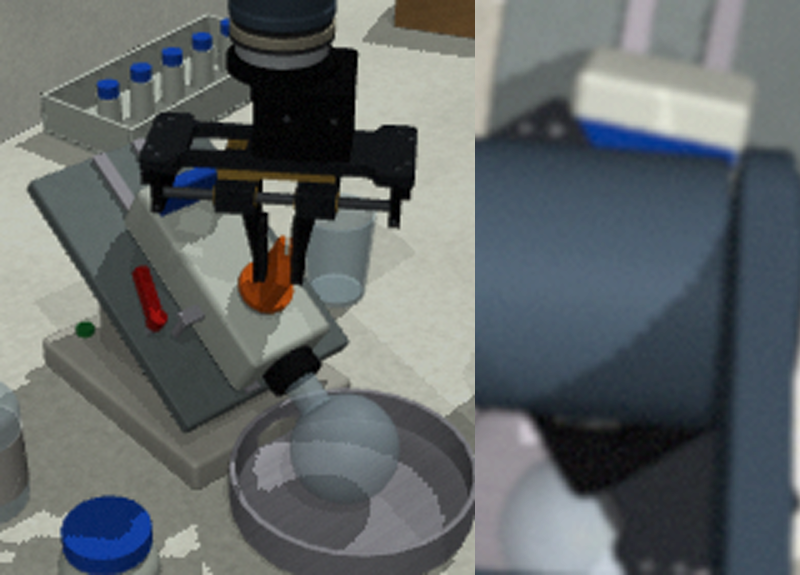

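arm_command(
  plan=[
    [[0,0,0.02],-1],
    [[0,0,0.04],-2],
    [[0,0,0.06],-3],
    [[0,0,0.08],-4],
    [[0,0,0.1],-5],
  ],
)

```text
time: 4.3
position: [0.5043, 0.0735, 0.171]
tool_rot: [0.525, -0.476, 0.473, -0.524]
ft_force: [-3.8, 5.7, 2.8]
grip_width: 0.0219
```

```bash
python3 look.py a5; python3 -c "
from rig import *;print(get_obs()['moment'])"
```

```text
4.3 [0.5043 0.0735 0.171 ] jaw 5.7 q [-0.08  0.45  1.77  0.    0.93 -0.18] [-3.8  5.7  2.8] 0.021883091108719818
[0.94875591 0.15367494 0.20991044]
```

View pics/a5.png

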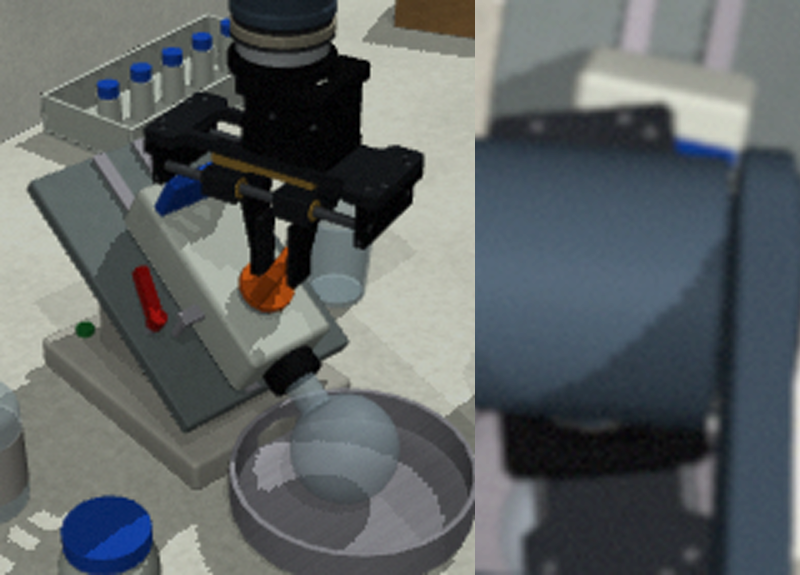

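arm_command(
  plan=[
    [[0,0,0.01],-1],
    [[0,0,0.02],-2],
    [[0,0,0.03],-3],
    [[0,0,0.04],-4],
    [[0,0,0.06],-5],
  ],
)

```text
time: 4.9
position: [0.5029, 0.0729, 0.1723]
tool_rot: [-0.411, 0.579, -0.575, 0.408]
ft_force: [-6.0, 3.0, 4.6]
grip_width: 0.0221
```

```bash
python3 look.py a6; python3 -c "
from rig import *;print(get_obs()['moment'])"
```

```text
4.9 [0.5029 0.0729 0.1723] jaw -19.3 q [-0.08  0.45  1.77  0.    0.93  0.26] [-6.   3.   4.6] 0.02211195895682545
[0.57182278 0.68860021 0.135958  ]
```

View pics/a6.png

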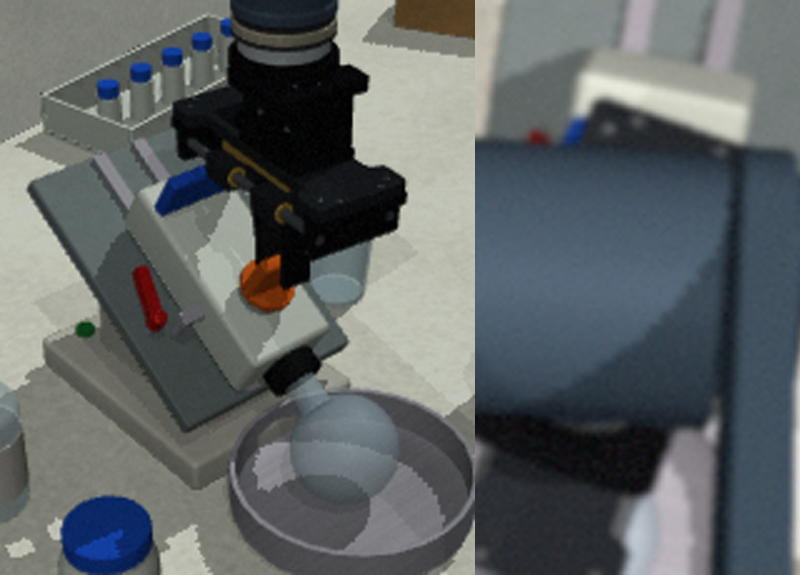

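arm_command(
  plan=[
    [[0,0,0],-1],
    [[0,0,0.02],-2],
    [[0,0,0.03],-3],
    [[0,0,0.04],-4],
    [[0,0,0.05],-5],
  ],
)

```text
time: 5.5
position: [0.5005, 0.0729, 0.1736]
tool_rot: [-0.279, 0.654, -0.649, 0.271]
ft_force: [-11.1, 2.6, 10.8]
grip_width: 0.0202
```

arm_command(
  plan=[
    [[0,0,0],-1],
    [[0,0,0.02],-2],
    [[0,0,0.03],-3],
    [[0,0,0.04],-4],
    [[0,0,0.04],-4],
  ],
)

```text
time: 6.0
position: [0.4987, 0.0737, 0.1747]
tool_rot: [-0.164, 0.691, -0.687, 0.153]
ft_force: [-13.2, 5.1, 14.1]
grip_width: 0.0178
```

```bash
python3 look.py a7; python3 -c "
from rig import *;print(get_obs()['moment'])"
```

```text
6.0 [0.4987 0.0737 0.1747] jaw -64.1 q [-0.08  0.44  1.77  0.    0.95  1.04] [-13.2   5.1  14.1] 0.017813953356881806
[0.76450997 2.04048668 0.16579382]
```

View pics/a7.png

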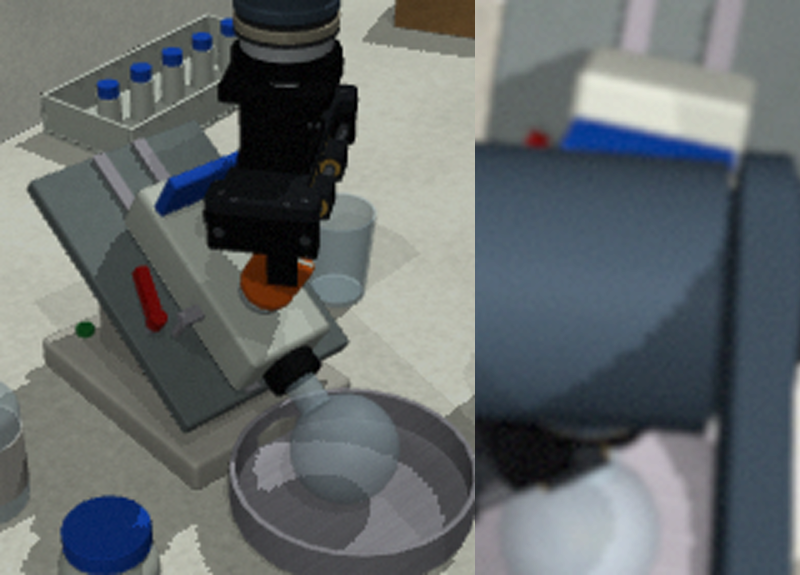

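arm_command(
  plan=[
    [[0,0,0],-4],
    [[0,0,0],-4],
    [[0,0,0],-4],
  ],
  fingers=0,
)

```text
time: 6.4
position: [0.5035, 0.0725, 0.174]
tool_rot: [-0.037, 0.707, -0.706, 0.033]
ft_force: [-0.8, 1.1, -0.3]
grip_width: 0.0346
```

```bash
python3 look.py a8
python3 - <<'E'
import cv2
a=cv2.imread("pics/a8_side.png")[180:240,240:320];cv2.imwrite("pics/a8z.png",cv2.resize(a,None,fx=8,fy=8,interpolation=2))
E
```

```text
6.4 [0.5035 0.0725 0.174 ] jaw -84.3 q [-0.08  0.44  1.77  0.    0.94  1.39] [-0.8  1.1 -0.3] 0.03455522686373927
```

View pics/a8z.png

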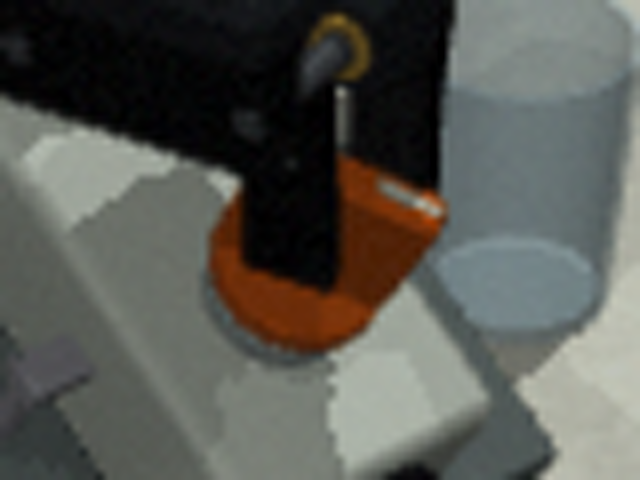

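Run:
```python
from h import *
v=np.load("fit.npy")
for a in range(-100,-190,-10):
    q=v.copy();q[5]=np.radians(a);q[4]=v[4]+.003*(v[5]-q[5])
    g,K=kn(q[:4],q[4:]); P=proj("side",g+np.array([(22,6,14),(22,-6,14)])/1e3@K.T)
    print(a,((P+.5-[240,180])*8).round(0).tolist(), np.degrees(np.arctan2(K[1,1],K[0,1])).round(1))
```

```text
-100 [[427.0, 145.0], [450.0, 188.0]] -22.9
-110 [[438.0, 157.0], [453.0, 202.0]] -34.4
-120 [[446.0, 170.0], [453.0, 215.0]] -45.4
-130 [[452.0, 184.0], [450.0, 227.0]] -55.9
-140 [[455.0, 198.0], [445.0, 238.0]] -65.8
-150 [[455.0, 211.0], [437.0, 248.0]] -75.1
-160 [[453.0, 223.0], [427.0, 255.0]] -84.0
-170 [[448.0, 235.0], [415.0, 261.0]] -92.7
-180 [[440.0, 244.0], [402.0, 263.0]] -101.2
```

arm_command(
  plan=[
    [[0,0,0],1],
    [[0,0,0],1],
    [[0,0,0],1],
    [[0,0,0],1],
    [[0,0,0],1],
  ],
  fingers=-1,
  force=15,
)

```text
time: 7.0
position: [0.5066, 0.0754, 0.1759]
tool_rot: [-0.065, 0.707, -0.701, 0.066]
ft_force: [-2.2, 13.0, 7.5]
grip_width: 0.0156
```

arm_command(
  plan=[
    [[0,0,0],-1],
    [[0,0,0],-2],
    [[0,0,0],-3],
    [[0,0,0],-4],
    [[0,0,0],-4],
  ],
)

```text
time: 7.5
position: [0.5065, 0.0737, 0.1761]
tool_rot: [0.058, 0.706, -0.703, -0.057]
ft_force: [-3.0, 7.4, 8.4]
grip_width: 0.012
```

```bash
python3 look.py a9
python3 - <<'E'
import cv2
from rig import *
print(get_obs()['moment'])
a=cv2.imread("pics/a9_side.png")[180:240,240:320];cv2.imwrite("pics/a9z.png",cv2.resize(a,None,fx=8,fy=8,interpolation=2))
E
```

```text
7.5 [0.5065 0.0737 0.1761] jaw -99.3 q [-0.08  0.44  1.76  0.    0.94  1.65] [-3.   7.4  8.4] 0.012028178046195395
[ 1.08491446  0.42156974 -0.05776232]
```

View pics/a9z.png

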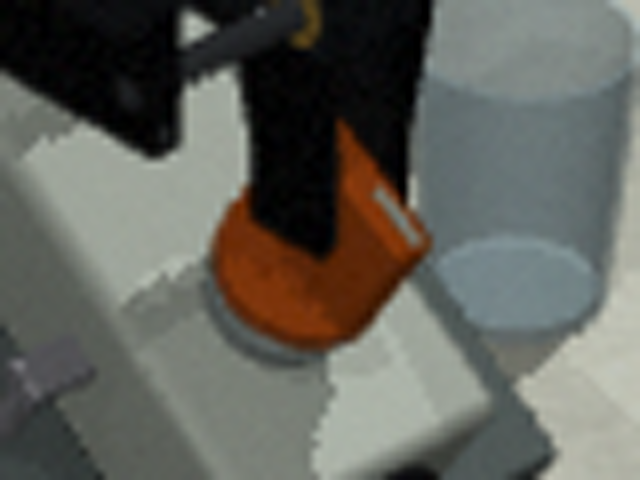

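arm_command(
  plan=[
    [[0,0,0],-1],
    [[0,0,0],-2],
    [[0,0,0],-2],
  ],
)

```text
time: 7.9
position: [0.5066, 0.0734, 0.176]
tool_rot: [0.118, 0.698, -0.696, -0.118]
ft_force: [-2.4, 5.7, 7.4]
grip_width: 0.0127
```

```bash
python3 look.py b0
python3 - <<'E'
import cv2
from rig import *
print(get_obs()['moment'])
a=cv2.imread("pics/b0_side.png")[180:240,240:320];cv2.imwrite("pics/b0z.png",cv2.resize(a,None,fx=8,fy=8,interpolation=2))
E
```

```text
7.9 [0.5066 0.0734 0.176 ] jaw -109.3 q [-0.08  0.44  1.76  0.    0.94  1.83] [-2.4  5.7  7.4] 0.01272204432370458
[1.26578857 0.3015525  0.26204913]
```

View pics/b0z.png

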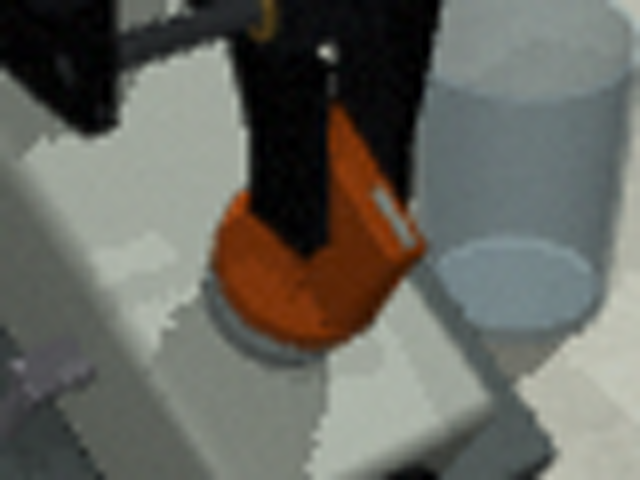

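arm_command(
  plan=[
    [[0,0,0],0],
    [[0,0,0],0],
    [[0,0,1.5],0],
    [[0,0,3],0],
    [[0,0,4.5],0],
  ],
  fingers=0.2,
)

```text
time: 8.5
position: [0.5064, 0.0711, 0.2881]
tool_rot: [-0.117, -0.697, 0.698, 0.118]
ft_force: [0.6, 0.0, -0.3]
grip_width: 0.0452
```

```bash
python3 look.py b1
python3 - <<'E'
import cv2
a=cv2.imread("pics/b1_side.png")[170:240,230:320];cv2.imwrite("pics/b1z.png",cv2.resize(a,None,fx=8,fy=8,interpolation=2))
E
```

```text
8.5 [0.5064 0.0711 0.2881] jaw -109.2 q [-0.08  0.3   1.63 -0.    1.22  1.83] [ 0.6  0.  -0.3] 0.04524203083465126
```

View pics/b1.png

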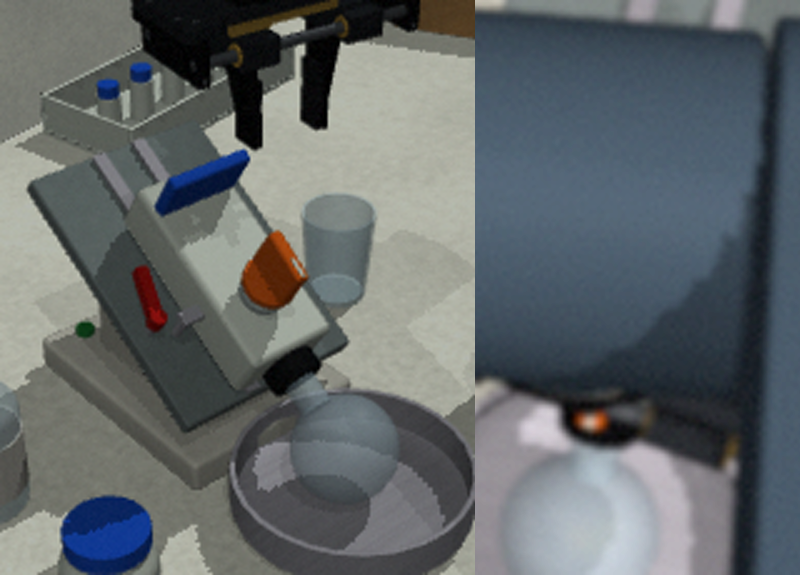

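View pics/b1z.png

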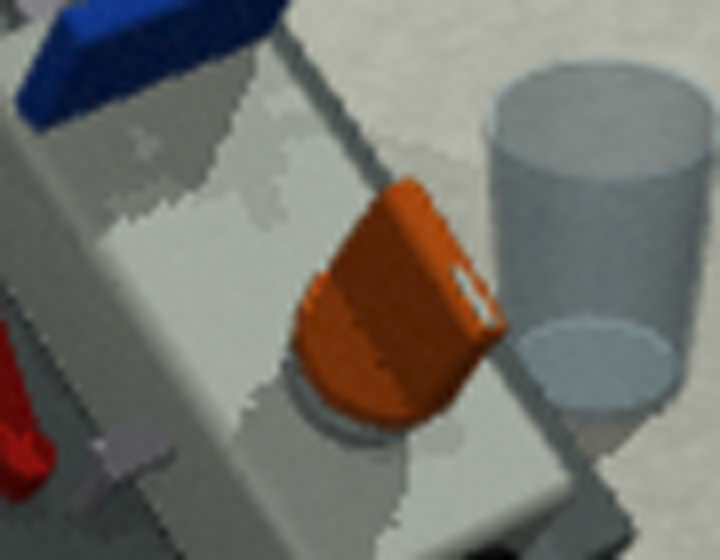

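arm_command(
  plan=[
    [[1.0,-0.2,0],0.8],
    [[2.06,-0.36,0],1.6],
    [[2.06,-0.36,-0.6],1.6],
    [[2.06,-0.36,-0.6],1.6],
    [[2.06,-0.36,-0.6],1.6],
  ],
  fingers=-1,
  force=20,
)

```text
time: 9.1
position: [0.5571, 0.0625, 0.2712]
tool_rot: [-0.068, -0.704, 0.704, 0.07]
ft_force: [0.5, 0.5, 0.3]
grip_width: 0.0204
```

arm_command(
  plan=[
    [[0,0,-1],0],
    [[0,0,-2],0],
    [[0,0,-2.6],0],
    [[0,0,-2.6],0],
  ],
)

```text
time: 9.5
position: [0.556, 0.0628, 0.2056]
tool_rot: [-0.067, -0.704, 0.704, 0.07]
ft_force: [0.4, 0.5, 0.3]
grip_width: 0.0006
```

```bash
python3 look.py b2
```

```text
9.5 [0.556  0.0628 0.2056] jaw -101.1 q [-0.09  0.46  1.61 -0.    1.07  1.68] [0.4 0.5 0.3] 0.0005784806801012576
```

View pics/b2.png

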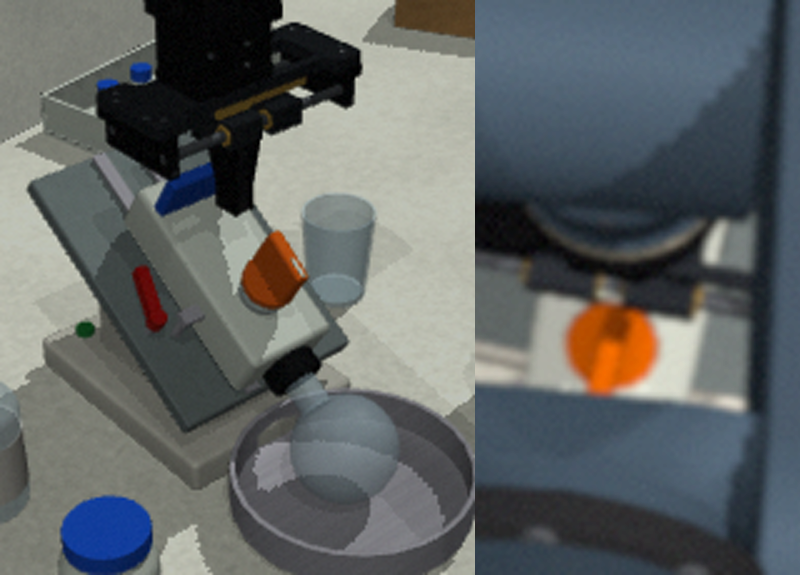

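arm_command(
  plan=[
    [[0.2,-0.04,0],0],
    [[0.4,-0.08,0],0],
    [[0.73,-0.15,0.21],0],
    [[1.06,-0.21,0.42],0],
    [[1.06,-0.21,0.42],0],
  ],
)

```text
time: 10.1
position: [0.5829, 0.0577, 0.2184]
tool_rot: [0.067, 0.704, -0.704, -0.07]
ft_force: [-5.5, 0.5, 3.5]
grip_width: 0.0002
```

```bash
python3 look.py b3
```

```text
10.1 [0.5829 0.0577 0.2184] jaw -101.1 q [-0.09  0.48  1.53  0.    1.13  1.67] [-5.5  0.5  3.5] 0.000249491327006103
```

View pics/b3.png

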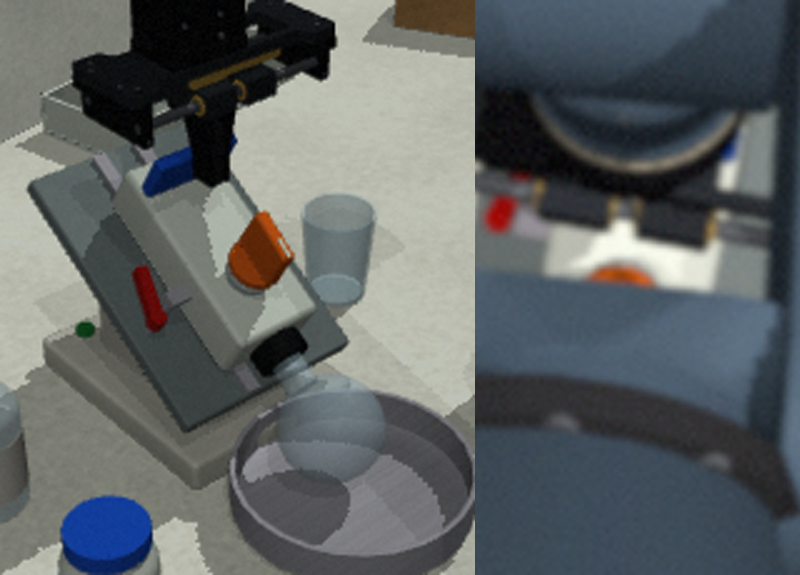

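arm_command(
  plan=[
    [[0.33,-0.065,0.21],0],
    [[0.66,-0.13,0.42],0],
    [[1.0,-0.2,0.64],0],
    [[1.25,-0.25,0.8],0],
    [[1.25,-0.25,0.8],0],
  ],
)

```text
time: 10.7
position: [0.6126, 0.0514, 0.2375]
tool_rot: [-0.065, -0.704, 0.704, 0.072]
ft_force: [-6.7, 0.3, 0.4]
grip_width: 0.0007
```

```bash
python3 look.py b4;python3 - <<'E'
import cv2
a=cv2.imread("pics/b4_side.png")[150:270,190:310];cv2.imwrite("pics/b4z.png",cv2.resize(a,None,fx=5,fy=5,interpolation=2))
E
```

```text
10.7 [0.6126 0.0514 0.2375] jaw -101.1 q [-0.1   0.5   1.44 -0.    1.21  1.67] [-6.7  0.3  0.4] 0.0007402681160570267
```

View pics/b4z.png

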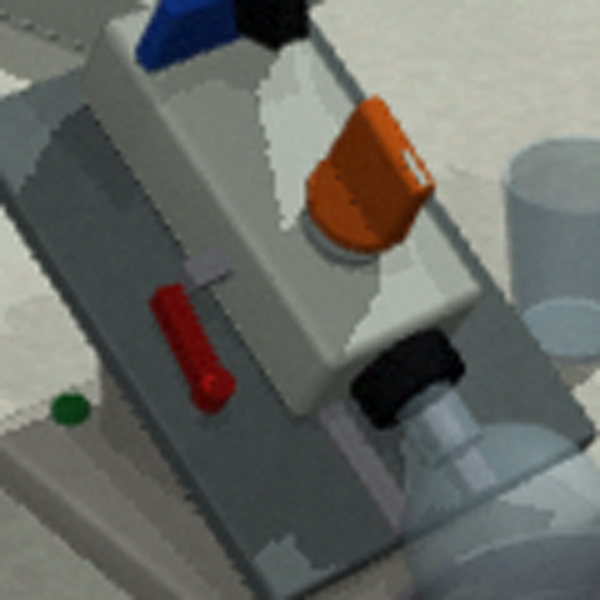

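arm_command(
  plan=[
    [[0.14,-0.03,0.09],0],
    [[0.28,-0.055,0.18],0],
    [[0.42,-0.08,0.27],0],
    [[0.42,-0.08,0.27],0],
    [[0.42,-0.08,0.27],0],
  ],
)

```text
time: 11.3
position: [0.6235, 0.0491, 0.2445]
tool_rot: [-0.066, -0.703, 0.704, 0.071]
ft_force: [-6.5, -0.2, 1.3]
grip_width: 0.0004
```

```bash
python3 look.py b5;python3 - <<'E'
import cv2
a=cv2.imread("pics/b5_side.png")[150:270,190:310];cv2.imwrite("pics/b5z.png",cv2.resize(a,None,fx=5,fy=5,interpolation=2))
E
```

```text
11.3 [0.6235 0.0491 0.2445] jaw -101.1 q [-0.1   0.51  1.4  -0.    1.24  1.67] [-6.5 -0.2  1.3] 0.00038939329961550605
```

View pics/b5z.png

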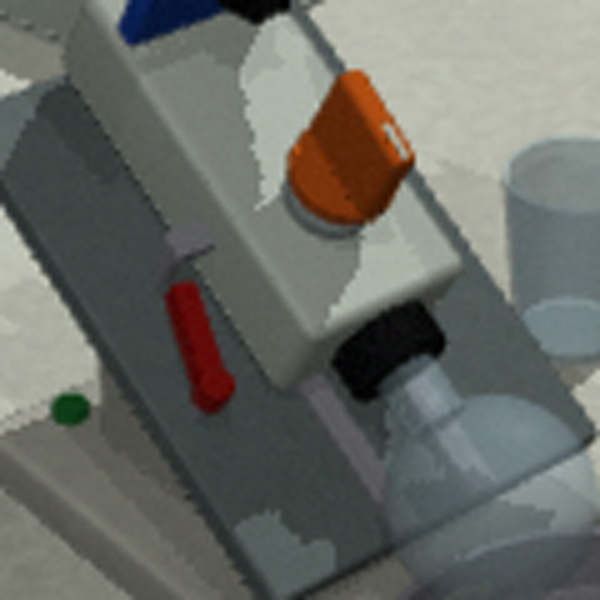

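arm_command(
  plan=[
    [[-0.1,0.02,-0.06],0],
    [[-0.2,0.04,-0.12],0],
    [[-0.3,0.06,-0.18],0],
    [[-0.5,0.1,-0.3],0],
    [[-1.0,0.2,-0.3],0],
  ],
)

```text
time: 11.9
position: [0.603, 0.0539, 0.2371]
tool_rot: [0.07, 0.704, -0.704, -0.067]
ft_force: [-0.7, -0.1, 1.0]
grip_width: 0.001
```

arm_command(
  plan=[
    [[0,0,0],0],
    [[-0.1,0,1],0],
    [[-0.1,0,2.5],0],
    [[-0.1,0,4],0],
    [[-0.1,0,4],0],
  ],
)

```text
time: 12.4
position: [0.6035, 0.0539, 0.3439]
tool_rot: [0.074, 0.704, -0.704, -0.063]
ft_force: [0.7, -0.5, 0.3]
grip_width: 0.0005
```

```bash
python3 look.py b6;python3 - <<'E'
import cv2
a=cv2.imread("pics/b6_side.png")[150:270,190:310];cv2.imwrite("pics/b6z.png",cv2.resize(a,None,fx=5,fy=5,interpolation=2))
E
```

```text
12.4 [0.6035 0.0539 0.3439] jaw -101.1 q [-0.1   0.38  1.33  0.    1.41  1.67] [ 0.7 -0.5  0.3] 0.00047460088659993473
```

View pics/b6z.png

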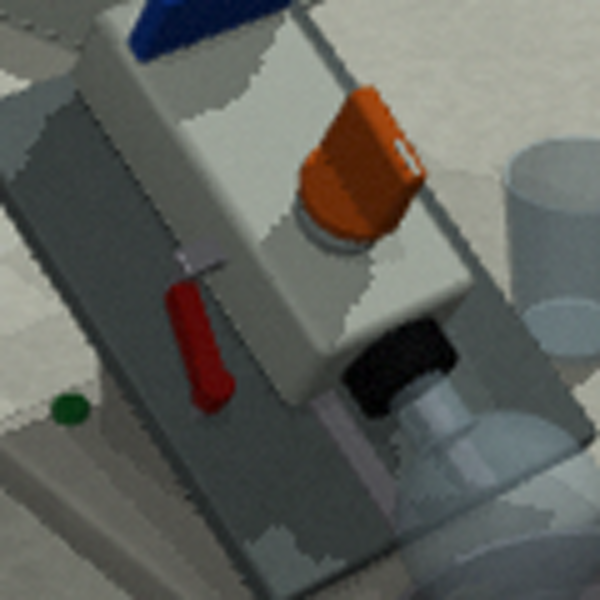

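View pics/b6_side.png

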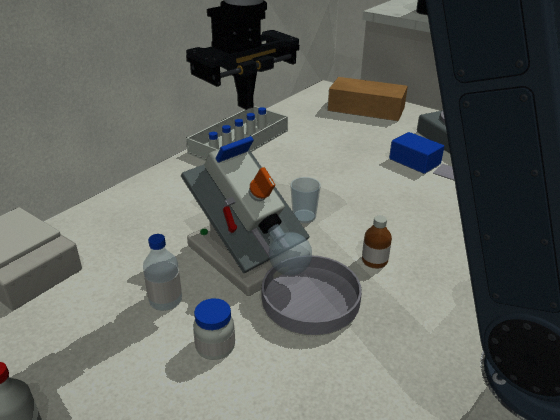

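arm_command(
  plan=[
    [[0,0,0],0],
    [[0,0,0],0],
    [[0,0,0],0],
  ],
)

```text
time: 12.8
position: [0.5983, 0.0542, 0.3356]
tool_rot: [0.068, 0.704, -0.704, -0.069]
ft_force: [-0.1, -0.1, -0.1]
grip_width: 0.0007
```

```bash
python3 look.py b7;python3 - <<'E'
from h import *
v=np.load("fit.npy");R=fr(v[3])
for s in (50,56,60,64): print(s,(proj("side",v[:3]+R@(np.array([-6+s,37.5,-26])/1e3))+.5).round(1))
a=cv2.imread("pics/b6_side.png").astype(int);b=cv2.imread("pics/b7_side.png").astype(int)
d=abs(a-b)[130:330,170:330];print(d.max(),d.mean())
a=cv2.imread("pics/side0.png").astype(int);print("bystander regions diff",[abs(a-b)[y0:y1,x0:x1].mean().round(1) for x0,x1,y0,y1 in((140,185,230,310),(190,240,295,360),(360,395,215,270),(290,322,175,225))])
E
```

```text
12.8 [0.5983 0.0542 0.3356] jaw -101.1 q [-0.1   0.39  1.35  0.    1.41  1.67] [-0.1 -0.1 -0.1] 0.0007011831966579588
50 [220.5 167.3]
56 [218.8 164.9]
60 [217.8 163.3]
64 [216.7 161.7]
30 1.7466770833333334
bystander regions diff [np.float64(7.4), np.float64(6.9), np.float64(4.7), np.float64(11.0)]
```

```bash
python3 -c "
from rig import *
print(hand_in())"
```

```text
the job is handed in; nothing more can be done
None
```

The job is handed in. The orange knob is unlocked, the drive head is parked up on the red catch, and the arm is clear above the machine. `hand_in()` gives no verdict, so the points below are my own readings.

- **Knob:** I turned it clockwise in two grasps. The pictures show it turned by about 2.65 rad or more, and the head then slid freely, so the lock pin was out. I never turned it anticlockwise.
- **Head:** I pushed the blue handle up the slope with closed fingers, using about 7 N, until the catch arm visibly swung in behind the head's pin.
- **After letting go:** The head settled back a few millimetres onto the catch and stayed there in the last two pictures, about half a second apart. One corner of the handle puts the slide at roughly 55 to 62 mm. The nominal resting value is 60 mm; the 55 mm reading, from the pixel column, is below the 56 mm limit. That reading is coarse, and the clearest evidence is the catch sitting in behind the pin.
- **Robot:** The measured outside force was about 0.1 N, and the time was 12.8 s before hand-in.
- **Bystanders:** The bottles, jar and beaker look unmoved in the side view. A pixel comparison with the first picture showed small differences, which I took to be shadow changes and did not check further.

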